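# Bring the lower spacer pack level on the pin jig

## Task

Two brass spacer packs stand on the two-station pin jig, one lower than the other. Build the lower one up level with the taller one: thread the red insulating shim over its two pins first, then the steel shim on top of it, each pushed fully down and lying flat. Leave the taller pack in place on its pins, let go of everything, and do not disturb the other things on the bench.

Things in the scene. Friction and masses are not known exactly. Their poses are not given: they have to be found in the camera images.
- pin_jig: Fixed aluminium base plate, 92 (x) x 256 (y) x 12 (z) mm, with two stations in a row along its y axis, each with two upright steel pins. Origin: centre of its underside on the bench; z up; its turn on the bench varies by up to about 0.3 rad. Pins are 10 mm in diameter, their tips 59 mm above the bench, the upper 8 mm tapering to 4 mm in diameter; the two pins of a station are 70 mm apart along the jig's y, 35 mm either side of the station's centre.
- station_left (a point): Centre of the station on the +y end of the jig: midway between its two pins, on the base plate's upper face (12 mm above the bench). Its axes are the jig's.
- station_right (a point): The same for the station on the -y end of the jig (124 mm from the other).
- tall_pack: Brass spacer block 32 (x) x 100 (y) x 24 (z) mm with two through holes, threaded on one station's pins (either station), resting on the base plate. Origin: centre of its underside; long side along y.
- short_pack: Brass spacer block 32 (x) x 100 (y) x 8 (z) mm with two through holes, threaded on the other station's pins, resting on the base plate. Origin: centre of its underside; long side along y.
- red_shim: Red plate 40 (x) x 100 (y) x 8 (z) mm, about 60 g, lying flat and loose on the bench. Two through holes of 12.5 mm diameter at y = -35 and +35 mm on its long centre line. Origin: centre of its underside; it is the same turned half round. Can be gripped across its 40 mm width, between the holes.
- steel_shim: Bare steel plate 48 (x) x 100 (y) x 8 (z) mm, about 180 g, lying flat and loose on the bench; holes and origin as on the red shim. Can be gripped across its 48 mm width, between the holes.
- toggle_clamp_top (a point): Top of the red handle of a toggle clamp bolted to the bench between the shims and the jig, 144 mm above the bench; the clamp's white plate, 130 (x) x 80 (y) mm, lies below. Not needed for this job; carry things over it.
- stop_block: Bystander: black stop block with a thumb screw, 40 x 85 x 49 mm, at the back left of the shims. Origin: centre of underside.
- counter: Bystander: small white round tally counter, 44 x 50 x 27 mm, on the bench between the shims and the jig. Origin: centre of underside.
- tape_roll_red: Bystander: roll of red tape, 80 mm in diameter, 19 mm high, lying behind the jig. Origin: centre of underside.

How it is judged (in metres and radians):
On the way, in this order (a step that is already met when the one before it is completed fails the run):
1. the red shim is threaded over both pins of the lower pack and lies flat on it (z of red_shim in the frame of short_pack between 0.0065 and 0.0095 m and horizontal distance between red_shim and short_pack below 0.005 m and angle between the y axis of red_shim and the y axis of pin_jig, either way round below 0.1 rad and angle between red_shim's own z axis and vertical below 0.04 rad), for 0.2 s.
2. the steel shim is threaded over the same pins and lies flat on the red shim (z of steel_shim in the frame of short_pack between 0.0145 and 0.0175 m and horizontal distance between steel_shim and short_pack below 0.005 m and angle between the y axis of steel_shim and the y axis of pin_jig, either way round below 0.1 rad and angle between steel_shim's own z axis and vertical below 0.04 rad), for 0.2 s.
At the end, for the whole second after the job is handed in: Short pack on the base plate, red shim on it, steel shim on that, all on its pins: each within 1.5 mm of seated height, shims within 5 mm of the short pack's centre, aligned within 0.1 rad, tilt under 0.04 rad, at rest. Tall pack seated on its own pins, moved under 6 mm (all of step 1 and all of step 2 and z of short_pack in the frame of pin_jig between 0.0105 and 0.0135 m and angle between the y axis of short_pack and the y axis of pin_jig, either way round below 0.1 rad and z of tall_pack in the frame of pin_jig between 0.0105 and 0.0135 m and distance of tall_pack from where it was at the start of the episode below 0.006 m and angle between tall_pack's own z axis and vertical below 0.04 rad and linear speed of each of red_shim, steel_shim below 0.01 m/s); the robot touches nothing.
It fails at once if a bystander (stop block, tally counter or red tape roll) is displaced by more than 20 mm (distance of any of stop_block, counter, tape_roll_red from where it was at the start of the episode above 0.02 m).
It also fails if it takes over 61 s, if anything falls off the work surface, if the arm or the gripper's body presses on something with over 40 N, if the wrist force passes 120 N, or if a joint passes its speed limit or range.

## Robot

A 7-joint arm with a two-finger parallel gripper is mounted at the origin on a cart in front of the work surface, level with it; the furniture and walls round the work are solid. World frame = base frame: x ahead of the robot, y to its left, z up, the work surface at z = 0. Lengths are in mm, angles in rad, forces in N, time in s.
With the tool pointing down it reaches from about 425 to 950 mm from the base axis. Payload 4.7 kg.
Tool frame: the origin (TCP) lies at the very end of the fingers, on their centre line; the grasp point (between the pads) lies 19 mm behind it (env.grasp_offset is the distance from the TCP to the grasp point, in mm); z points along the fingers, y is the line along which they close (so a half turn about z gives the same grasp; the last joint's range is limited). The gripper opens to 85 mm and grips with 20 to 120 N. Pads are 22 mm wide; open, the fingers measure 114 mm over their backs; the gripper's body (76 mm by 85 mm) begins 54 mm behind the grasp point. The pads swing forward as they close: fully open they stand 13 mm farther back than shut.
Start: joints at [-1.243, 0.469, -0.049, 1.532, 0.024, 1.141, -0.082], TCP at [235.723, 632.525, 191.935] pointing down, gripper open.
Joint ranges: [-2.59, 2.59], [-0.33, 1.99], [-1.39, 1.29], [0.1, 2.45], [-1.04, 4.18], [0.21, 1.99], [-2.66, 2.66]. Speed limits (rad/s): [2.57, 2.57, 3.14, 3.14, 3.14, 3.14, 3.14].

## Interface

Orientations are given as a unit quaternion [x, y, z, w].
In Python, from rig import env gives the robot as it stands. The module is installed in compiled form; this text tells all that it offers.
- The arm moves only by the tool jog_arm, never from a script. Its argument "targets" is a list of rows, each a list of 7 numbers: the shift along the world's x, y, z in m, then the turn, a rotation vector about the world's x, y, z in rad, then the finger opening in m, from 0 to 0.0854. A call has 1 to 20 rows; each row is the pose to reach, as a shift and turn from the pose commanded when the call began; what a row does not reach only later rows make up. A row lasts 1/12 s, in which the tool goes at most 41.7 mm and 7.16 degrees, less where a joint would pass 70% of its speed; a pose out of reach is approached as far as the arm can. A call with a gripper value outside its range is refused whole. The fingers move at their own pace and stop on an object; "grip_force" is the grip in N (left out, the last holds). Time passes only in rows, so rows that repeat a pose let the fingers close. It gives the time, the measured TCP pose, the force, the opening and the grip force at its end, in the units of the state.
- env.sense(): the state, without advancing time (a new reading comes with each control period).
- env.capture(name): name is "scene" or "side" or "wrist"; returns a dict with "frame" (480x640x3 uint8, red, green, blue), "z_map" (480x640 float32, mm along the optical axis (not along the pixel's ray), 0 where there is no reading), "fx", "fy", "cx", "cy" (pixels), "R" (3x3) and "t" (3): a world point X has camera coordinates R X + t. Camera axes: x right, y down, z forward; pixel columns grow to the right and rows downward; lengths in mm; the calibration is good to about 2 mm. The wrist camera is an equidistant fisheye: a pixel r from the principal point sees the ray r / f radians off the axis. A picture is of the moment at which its call begins.
- env.hand_in(): hands the job in; it is judged then, once.
The state is a dict: "t": time; "joint_pos": joint angles; "joint_velocities": joint speeds; "joint_efforts": joint torques, N m; "eef_pos": TCP position; "tool_rot": TCP orientation; "contact_force": force on the tool from outside, world axes, zero at the start; "ft_torque": the same for the moment, N m; "finger_gap": opening from 0.0 (shut) to 1.0 (fully open); "grasp_force": force on a finger pad.
Only numpy, scipy, OpenCV 4.12 (cv2) and the standard library are available. Lean on these libraries where they do the work, as an engineer would, in place of code of your own. Each camera call takes 0.05 s, during which the arm holds its last target. There are 200 camera calls.

## Working session

There is one attempt and no reset: what is moved stays moved. The work goes in short steps, Python scripts to look and compute and a tool call to move; the robot and the scene stay as the last step left them, time stands still between calls to the robot, and variables do not carry over. Pictures are saved under pics/ and viewed, at most 10 in all, crops included, and the job is handed in when it is done.

Besides the shell and the picture viewer there is one more tool, called after "Call:" as name([rows], argument=value, ...), one row to a line, values as JSON. jog_arm: Moves the arm, as the interface text tells. Its arguments: {"type":"object","properties":{"targets":{"type":"array"},"grip_force":{"type":"number"}},"required":["targets"]}

```bash
mkdir -p pics
cat > h.py <<'E'
import numpy as np, cv2
from rig import env
def world(c):
    v,u=np.mgrid[0:480,0:640]; z=c["z_map"]
    P=np.stack([(u-c["cx"])/c["fx"]*z,(v-c["cy"])/c["fy"]*z,z],-1)
    return (P-np.array(c["t"]))@np.array(c["R"])
def save(c,n): cv2.imwrite(f"pics/{n}.png",c["frame"][...,::-1])
E
python3 - <<'E'
from h import *
import pickle
d={}
for n in("scene","side"):
    c=env.capture(n); save(c,n+"0"); d[n]=c; print(n,np.array(c["R"]).round(2).tolist(),np.array(c["t"]).round(0),c["fx"])
pickle.dump(d,open("c0.pkl","wb"))
print(env.sense(),env.grasp_offset)
E
```

```text
scene [[0.75, -0.66, 0.01], [-0.28, -0.33, -0.9], [0.6, 0.67, -0.43]] [-370.  286.  626.] 457.7074136276386
side [[-1.0, -0.07, 0.01], [-0.04, 0.52, -0.85], [0.06, -0.85, -0.52]] [ 567.   81. 1143.] 436.8859223450682
{'t': 0.1, 'joint_pos': array([-1.24292   ,  0.46935583, -0.04860649,  1.53354858,  0.02409465,
        1.14098457, -0.08232341]), 'joint_velocities': array([ 1.24863134e-03, -2.95736998e-03,  2.26694073e-03, -2.74446174e-03,
        8.02478662e-05, -1.40552650e-03,  6.55901323e-04]), 'joint_efforts': array([ 9.08690745e-04, -5.11517036e+01, -4.67669335e-02, -2.38391930e+01,
        1.09016325e-02,  4.34192101e-03,  7.02778976e-06]), 'eef_pos': array([235.52636833, 631.96205189, 190.98074304]), 'tool_rot': array([ 1.77437036e-01,  9.84131783e-01, -8.45875436e-04, -1.28153048e-04]), 'contact_force': array([-1.00683717, -0.77485166, -0.34822617]), 'ft_torque': array([ 0.00876233,  0.01944548, -0.02765555]), 'grasp_force': 0.0, 'finger_gap': 0.9948295029827653} 18.700000000000003
```

View pics/scene0.png

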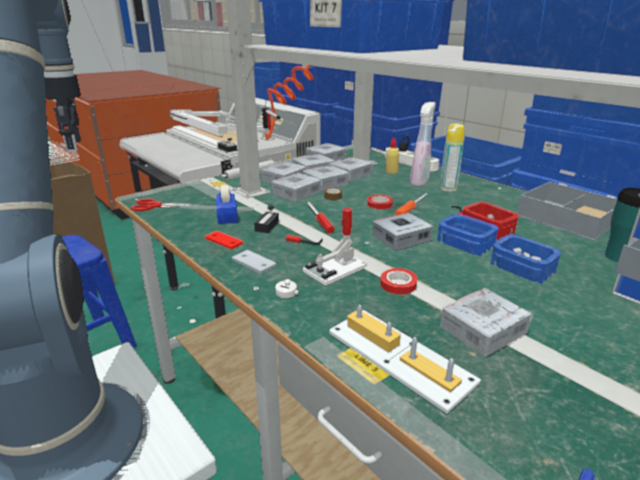

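View pics/side0.png

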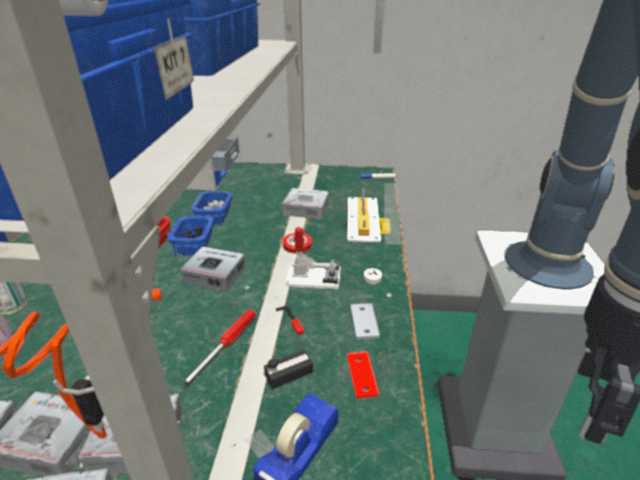

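The scene view shows the red shim at (224,240), the steel shim at (253,260), the jig at about (405,355), the tall pack at (373,330) and the short pack at (430,370). In the side view the red shim is at (362,373), the steel at (364,320), the jig at (363,218) and the clamp at (315,272).

```bash
cat >> h.py <<'E'
def rayplane(c,uv,h):
    uv=np.atleast_2d(uv).astype(float); R=np.array(c["R"]);t=np.array(c["t"])
    d=np.stack([(uv[:,0]-c["cx"])/c["fx"],(uv[:,1]-c["cy"])/c["fy"],np.ones(len(uv))],1)@R
    o=-R.T@t; return o+d*((h-o[2])/d[:,2])[:,None]
def blob(c,seed,lo,hi,h,box=60):
    hsv=cv2.cvtColor(c["frame"],cv2.COLOR_RGB2HSV); m=cv2.inRange(hsv,np.array(lo),np.array(hi))
    n,l,s,_=cv2.connectedComponentsWithStats(m,connectivity=4); k=l[seed[1],seed[0]]
    if k==0: return "seed off",hsv[seed[1],seed[0]].tolist()
    ct=max(cv2.findContours((l==k).astype(np.uint8),cv2.RETR_EXTERNAL,cv2.CHAIN_APPROX_NONE)[0],key=len)[:,0]
    P=rayplane(c,ct,h)[:,:2]; r=cv2.minAreaRect(P.astype(np.float32)); z=world(c)[l==k][:,2]
    return np.round(r[0],1),np.round(r[1],1),round(r[2],1),"z",np.median(z).round(1),"n",s[k][4]
E
python3 - <<'E'
from h import *
import pickle
d=pickle.load(open("c0.pkl","rb"))
S,D=d["scene"],d["side"]
print("red",blob(S,(224,242),(0,120,80),(8,255,255),8)); print("red",blob(D,(362,374),(0,120,80),(8,255,255),8))
for c,p in((S,(253,260)),(D,(364,320))): print("steel",blob(c,p,(0,0,110),(179,60,255),8))
print("tall",blob(S,(373,325),(15,90,60),(28,255,255),36)); print("short",blob(S,(435,372),(15,90,60),(28,255,255),20))
print("side tall",blob(D,(364,230),(15,90,60),(28,255,255),36)); print("side short",blob(D,(363,205),(15,90,60),(28,255,255),20))
W=world(S)
for n,p in dict(handle=(347,243),counter=(287,287),stop=(267,217),tape=(398,273),box=(487,320)).items(): print(n,W[p[1],p[0]].round(0))
im=cv2.resize(S["frame"][290:420,320:490],None,fx=4,fy=4,interpolation=cv2.INTER_CUBIC); cv2.imwrite("pics/jig.png",im[...,::-1])
E
```

```text
red (array([477.2, 397.2]), array([ 51.5, 112.9]), 11.5, 'z', np.float64(6.1), 'n', np.int32(383))
red (array([481.1, 405.2]), array([ 43.7, 107.6]), 12.0, 'z', np.float64(7.9), 'n', np.int32(1047))
steel (array([477.4, 251.4]), array([ 68.6, 117.9]), 8.5, 'z', np.float64(6.2), 'n', np.int32(644))
steel (array([478.4, 256.7]), array([124.5,  65. ]), 89.0, 'z', np.float64(7.6), 'n', np.int32(950))
tall (array([ 471.7, -134.1]), array([ 50. , 116.6]), 1.6, 'z', np.float64(34.3), 'n', np.int32(1009))
short (array([ 482.9, -252.7]), array([ 35.1, 100.3]), 1.7, 'z', np.float64(19.6), 'n', np.int32(835))
side tall (array([ 485.2, -157.9]), array([ 29.5, 229.2]), 1.1, 'z', np.float64(34.5), 'n', np.int32(309))
side short ('seed off', [16, 24, 137])
handle [633. 101.  61.]
counter [455.  93.  19.]
stop [622. 410.  26.]
tape [681. -15.  16.]
box [ 637. -258.   45.]
```

View pics/jig.png

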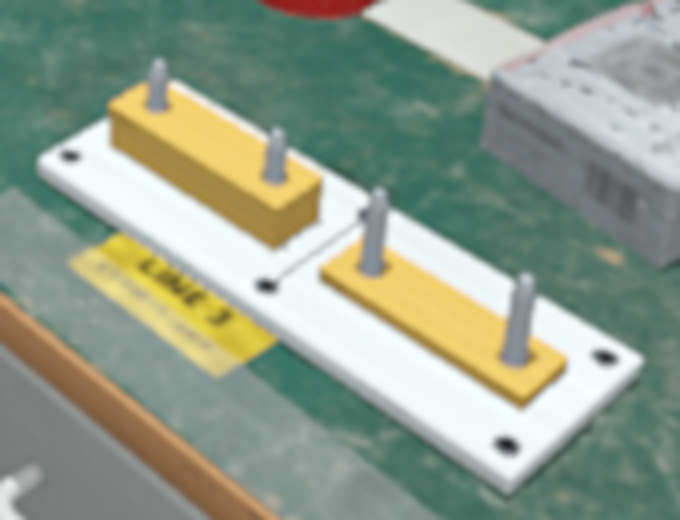

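Short pack is on the right station, with pin tips at crop (379,190) and (526,276). I'll move over the red shim, aligned with it, for a wrist look.

Call:
jog_arm([
  [0.243,-0.231,0.0,0,0,-1.014,0.085],
  [0.243,-0.231,0.0,0,0,-1.014,0.085],
  [0.243,-0.231,0.0,0,0,-1.014,0.085],
  [0.243,-0.231,0.0,0,0,-1.014,0.085],
  [0.243,-0.231,0.0,0,0,-1.014,0.085],
  [0.243,-0.231,0.0,0,0,-1.014,0.085],
  [0.243,-0.231,0.0,0,0,-1.014,0.085],
  [0.243,-0.231,0.0,0,0,-1.014,0.085],
  [0.243,-0.231,0.0,0,0,-1.014,0.085],
  [0.243,-0.231,0.0,0,0,-1.014,0.085],
  [0.243,-0.231,0.0,0,0,-1.014,0.085],
  [0.243,-0.231,0.0,0,0,-1.014,0.085],
], grip_force=60)

```text
t: 1.1
eef_pos: [477.1, 403.1, 191.5]
tool_rot: [0.632, 0.775, -0.0, -0.001]
contact_force: [-0.2, -0.7, -0.2]
finger_gap: 0.992
grasp_force: 0.0
```

Run:
```python
from h import *
import pickle
from scipy.spatial.transform import Rotation as Ro
c=env.capture("wrist"); save(c,"w1"); pickle.dump(c,open("w1.pkl","wb"))
s=env.sense(); print(s["t"],s["eef_pos"],Ro.from_quat(s["tool_rot"]).as_matrix().round(3).tolist())
R=np.array(c["R"]);print("cam",(-R.T@c["t"]).round(1),R.round(3).tolist(),c["fx"],c["cx"],c["cy"])
d=pickle.load(open("c0.pkl","rb"))["scene"]
print("tips",rayplane(d,[(320+379/4,290+191/4),(320+526/4,290+277/4)],58).round(1).tolist())
```

```text
1.15 [477.00395901 403.2564034  191.59578666] [[-0.202, 0.979, -0.001], [0.979, 0.202, 0.0], [0.001, -0.001, -1.0]]
cam [461.  484.2 373.7] [[0.979, 0.202, 0.0], [0.191, -0.927, 0.321], [0.065, -0.315, -0.947]] 371.64829954431775 321.7047503268213 241.50362393447946
tips [[486.3, -215.7, 58.0], [488.5, -285.5, 58.0]]
```

View pics/w1.png

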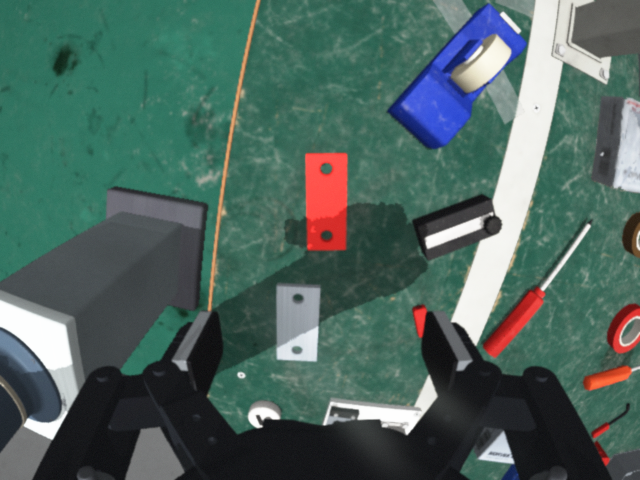

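The wrist view shows the red shim at (326,201), with holes at (326,169) and (326,237). The steel shim is at (298,323), with holes at (298,298) and (297,350). Both sit clear of other objects.

```bash
cat >> h.py <<'E'
def fish(c,uv,h):
    uv=np.atleast_2d(uv).astype(float); R=np.array(c["R"]);t=np.array(c["t"])
    x=(uv[:,0]-c["cx"])/c["fx"]; y=(uv[:,1]-c["cy"])/c["fy"]; th=np.hypot(x,y)+1e-12
    d=np.stack([np.sin(th)*x/th,np.sin(th)*y/th,np.cos(th)],1)@R
    o=-R.T@t; return o+d*((h-o[2])/d[:,2])[:,None]
def plate(c,seed,lo,hi,h):
    hsv=cv2.cvtColor(c["frame"],cv2.COLOR_RGB2HSV); m=cv2.inRange(hsv,np.array(lo),np.array(hi))
    n,l=cv2.connectedComponents(m,connectivity=4); k=l[seed[1],seed[0]]
    if k==0: return "off",hsv[seed[1],seed[0]]
    ct,hi_=cv2.findContours((l==k).astype(np.uint8),cv2.RETR_CCOMP,cv2.CHAIN_APPROX_NONE)
    o=max(ct,key=len)[:,0]; r=cv2.minAreaRect(fish(c,o,h)[:,:2].astype(np.float32))
    out=["rect",np.round(r[0],1),np.round(r[1],1),round(r[2],1)]
    for q,e in zip(ct,hi_[0]):
        if e[3]>=0 and cv2.contourArea(q)>15:
            P=fish(c,q[:,0],h); out+=["hole",((P.max(0)+P.min(0))/2)[:2].round(1),(P.max(0)-P.min(0))[:2].round(1)]
    return out
E
python3 - <<'E'
from h import *
import pickle
c=pickle.load(open("w1.pkl","rb"))
print(plate(c,(326,190),(0,120,60),(8,255,255),8)); print(plate(c,(298,325),(85,0,60),(130,70,255),8))
hsv=cv2.cvtColor(c["frame"],cv2.COLOR_RGB2HSV); print(hsv[325,298],hsv[340,310],hsv[300,330])
print(fish(c,[(326,169),(326,237),(298,298),(297,350)],8).round(1).tolist())
E
```

```text
['rect', array([482.1, 403.8]), array([ 41.5, 101.1]), 12.0, 'hole', array([489.3, 371. ]), array([11.6, 10.4]), 'hole', array([474.8, 438.4]), array([12.4, 12.4])]
['rect', array([478.4, 258.7]), array([ 50.2, 105.5]), 9.2, 'hole', array([483.7, 225.5]), array([11. ,  9.3]), 'hole', array([473.4, 293.3]), array([11. ,  9.1])]
[106  23 165] [102  11 240] [69 47 76]
[[475.0, 437.5, 8.0], [489.4, 368.4, 8.0], [473.7, 292.7, 8.0], [484.8, 222.8, 8.0]]
```

Red centre is (482,404) at 12° and steel is (478.5,258.9) at 9°; the sizes match. Going down over the red shim.

Call:
jog_arm([
  [0.0035,0.0025,-0.04,0,0,0.006,0.06],
  [0.0035,0.0025,-0.08,0,0,0.006,0.06],
  [0.0035,0.0025,-0.12,0,0,0.006,0.06],
  [0.0035,0.0025,-0.15,0,0,0.006,0.06],
  [0.0035,0.0025,-0.16,0,0,0.006,0.06],
  [0.0035,0.0025,-0.16,0,0,0.006,0.06],
])

```text
t: 1.65
eef_pos: [479.4, 403.8, 29.0]
tool_rot: [0.63, 0.777, -0.003, -0.001]
contact_force: [-0.4, 0.7, 0.2]
finger_gap: 0.706
grasp_force: 0.0
```

Run:
```python
from h import *
s=env.sense(); print(s["t"],s["eef_pos"],s["finger_gap"],s["joint_velocities"].round(3))
```

```text
1.65 [479.40698906 403.76214099  29.03609165] 0.7056412355000905 [ 0.002 -0.059  0.021 -0.058  0.006  0.025 -0.005]
```

Call:
jog_arm([
  [0.0025,0.0,-0.014,0,0,0,0.06],
  [0.0025,0.0,-0.026,0,0,0,0.06],
  [0.0025,0.0,-0.026,0,0,0,0.06],
  [0.0025,0.0,-0.026,0,0,0,0.06],
])

```text
t: 1.98
eef_pos: [484.9, 404.2, 6.2]
tool_rot: [0.631, 0.776, 0.0, -0.0]
contact_force: [-0.1, -0.2, -0.2]
finger_gap: 0.702
grasp_force: 0.0
```

Call:
jog_arm([
  [-0.0025,0.0,-0.003,0,0,0,0.06],
  [-0.0025,0.0,-0.005,0,0,0,0.06],
  [-0.0025,0.0,-0.005,0,0,0,0.06],
  [-0.0025,0.0,-0.005,0,0,0,0.0],
  [-0.0025,0.0,-0.005,0,0,0,0.0],
  [-0.0025,0.0,-0.005,0,0,0,0.0],
  [-0.0025,0.0,-0.005,0,0,0,0.0],
  [-0.0025,0.0,-0.005,0,0,0,0.0],
  [-0.0025,0.0,-0.005,0,0,0,0.0],
])

```text
t: 2.73
eef_pos: [482.3, 404.0, 1.0]
tool_rot: [0.631, 0.776, 0.0, 0.0]
contact_force: [0.3, 0.5, 0.2]
finger_gap: -0.0
grasp_force: 0.0
```

Run:
```python
from h import *
c=env.capture("side"); print(blob(c,(362,385),(0,120,60),(8,255,255),8))
w=env.capture("wrist"); im=np.hstack([cv2.resize(c["frame"][300:440,290:430],(390,390)),cv2.resize(w["frame"][200:480,180:460],(390,390))]); cv2.imwrite("pics/m1.png",im[...,::-1])
s=env.sense(); print(s["eef_pos"],s["finger_gap"],s["grasp_force"])
```

```text
(array([481. , 405.7]), array([ 44.5, 106.7]), 11.4, 'z', np.float64(7.8), 'n', np.int32(902))
[482.21981923 404.00957106   0.92868248] -0.005780845771029184 0.0
```

View pics/m1.png

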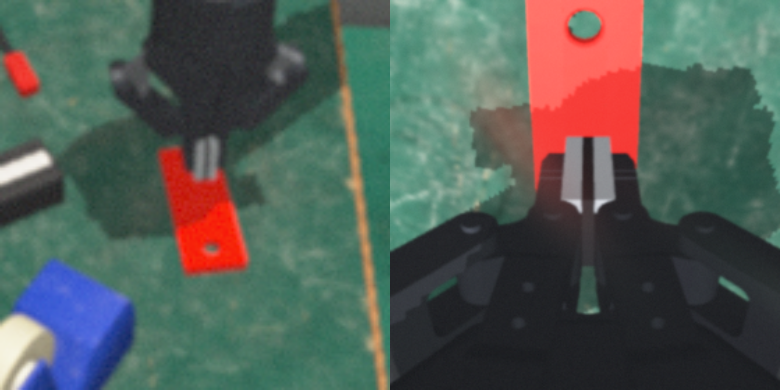

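The fingers shut above the plate without touching it; the shim is unmoved. I'll measure the tip height from wrist depth.

```bash
cat >> h.py <<'E'
def fworld(c):
    v,u=np.mgrid[0:480,0:640]; x=(u-c["cx"])/c["fx"];y=(v-c["cy"])/c["fy"];th=np.hypot(x,y)+1e-9;z=c["z_map"]
    r=np.tan(np.minimum(th,1.5)); P=np.stack([r*x/th*z,r*y/th*z,z],-1)
    return (P-np.array(c["t"]))@np.array(c["R"])
E
python3 - <<'E'
from h import *
w=env.capture("wrist"); W=fworld(w)
for v in range(285,362,4): print(v,[W[v,u].round(0).astype(int).tolist() for u in (310,316,323,330,340,370)])
E
```

```text
285 [[477, 403, 9], [480, 403, 8], [484, 404, 8], [487, 405, 9], [492, 405, 7], [510, 405, 1]]
289 [[477, 400, 8], [480, 401, 9], [484, 401, 8], [488, 402, 8], [493, 403, 8], [510, 403, 1]]
293 [[478, 397, 8], [481, 398, 7], [485, 399, 8], [488, 400, 8], [493, 401, 8], [511, 400, 0]]
297 [[478, 395, 7], [481, 396, 8], [485, 397, 8], [489, 397, 8], [494, 399, 8], [512, 398, 0]]
301 [[476, 414, 48], [478, 414, 46], [481, 414, 46], [484, 415, 47], [494, 396, 8], [512, 395, -1]]
305 [[476, 414, 51], [478, 414, 51], [481, 415, 51], [484, 415, 50], [495, 394, 9], [513, 394, 1]]
309 [[476, 413, 53], [478, 414, 54], [481, 415, 54], [484, 415, 54], [495, 392, 8], [513, 391, 1]]
313 [[476, 414, 57], [478, 414, 57], [481, 415, 57], [484, 415, 57], [489, 412, 50], [514, 389, 1]]
317 [[476, 414, 61], [478, 414, 60], [481, 415, 60], [484, 416, 61], [488, 413, 54], [515, 385, -1]]
321 [[476, 414, 63], [478, 414, 63], [481, 414, 62], [483, 416, 64], [488, 412, 56], [516, 382, -1]]
325 [[476, 414, 67], [478, 415, 68], [481, 415, 67], [483, 415, 67], [487, 416, 66], [516, 380, 0]]
329 [[476, 414, 69],
[... 183 characters left out ...]
37 [[477, 414, 74], [479, 414, 74], [481, 414, 74], [483, 416, 76], [487, 416, 74], [519, 372, 0]]
341 [[477, 414, 77], [479, 414, 76], [481, 414, 76], [483, 415, 77], [487, 416, 77], [519, 369, 0]]
345 [[477, 413, 78], [479, 413, 78], [481, 413, 77], [484, 414, 77], [486, 417, 80], [520, 366, 0]]
349 [[477, 415, 83], [479, 412, 78], [481, 412, 78], [483, 416, 82], [486, 418, 85], [521, 364, 1]]
353 [[477, 414, 85], [480, 410, 77], [482, 411, 78], [483, 417, 86], [486, 418, 87], [522, 361, 0]]
357 [[477, 415, 87], [479, 411, 81], [482, 408, 77], [483, 416, 87], [486, 417, 87], [523, 357, -1]]
361 [[477, 415, 90], [479, 410, 83], [483, 407, 78], [483, 416, 89], [486, 417, 89], [497, 414, 84]]
```

Run:
```python
from h import *
w=env.capture("side"); W=world(w)
for v in range(346,378,3): print(v,[W[v,u].round(0).astype(int).tolist() for u in (359,362,365,368)])
c=env.capture("scene"); W=world(c); p=W[...,:]; 
m=(abs(p[...,0]-482)<25)&(abs(p[...,1]-404)<14)&(p[...,2]>14)&(c["z_map"]>0); print("scene lowest",np.sort(p[m][:,2])[:15].round(0), m.sum())
s=env.sense();print(s["eef_pos"],s["joint_pos"].round(4).tolist())
```

```text
346 [[490, 417, 91], [485, 417, 91], [479, 413, 88], [474, 415, 90]]
349 [[490, 419, 86], [484, 415, 82], [479, 409, 76], [474, 413, 81]]
352 [[489, 413, 72], [484, 415, 74], [478, 413, 73], [473, 408, 68]]
355 [[489, 411, 62], [483, 414, 66], [478, 413, 66], [505, 970, 663]]
358 [[489, 414, 58], [483, 416, 60], [478, 414, 59], [472, 408, 53]]
361 [[488, 412, 48], [483, 413, 49], [477, 413, 51], [470, 376, 10]]
364 [[487, 384, 9], [481, 381, 6], [475, 382, 8], [470, 383, 9]]
367 [[487, 390, 7], [481, 390, 8], [475, 390, 8], [470, 390, 9]]
370 [[487, 398, 9], [481, 397, 7], [475, 398, 9], [470, 396, 7]]
373 [[487, 404, 7], [481, 405, 8], [475, 404, 8], [470, 404, 9]]
376 [[486, 412, 8], [481, 413, 9], [475, 412, 9], [470, 411, 8]]
scene lowest [39. 40. 40. 41. 41. 42. 42. 43. 44. 44. 45. 45. 45. 46. 46.] 462
[482.22869031 404.01742266   0.91765142] [-0.9077, 0.612, 0.1987, 1.8126, -0.1702, 0.7335, -0.4113]
```

Two cameras agree that the real fingertips are about 45 mm above the reported TCP; lateral position is right. So reported z needs about −45 mm of correction. I'll open, lower partly, and check again.

Call:
jog_arm([
  [0,0,0,0,0,0,0.055],
  [0,0,0,0,0,0,0.055],
  [0,0,-0.01,0,0,0,0.055],
  [0,0,-0.02,0,0,0,0.055],
  [0,0,-0.03,0,0,0,0.055],
  [0,0,-0.03,0,0,0,0.055],
  [0,0,-0.03,0,0,0,0.055],
])

```text
t: 3.57
eef_pos: [481.4, 403.3, -30.5]
tool_rot: [0.631, 0.776, -0.001, -0.0]
contact_force: [0.5, 0.4, -0.5]
finger_gap: 0.641
grasp_force: 0.0
```

```bash
cat >> h.py <<'E'
def tips(c,W):
    s=env.sense(); x,y=s["eef_pos"][:2]
    m=(abs(W[...,0]-x)<45)&(abs(W[...,1]-y)<16)&(W[...,2]>10.5)&(W[...,2]<120)&(c["z_map"]>0)
    q=W[m]; 
    for sg in(-1,1):
        a=q[(q[:,0]-x)*sg>0]; a=a[np.argsort(a[:,2])][:12]; print("side",sg,a[::3].round(0).tolist())
    print(s["eef_pos"].round(1),s["finger_gap"],s["contact_force"].round(1))
E
python3 - <<'E'
from h import *
for n in("wrist","side"):
    c=env.capture(n); print(n); tips(c,fworld(c) if n=="wrist" else world(c))
    if n=="wrist": cv2.imwrite("pics/m2.png",c["frame"][180:480,120:520,::-1])
E
```

```text
wrist
side -1 [[454.0, 402.0, 12.0], [456.0, 395.0, 13.0], [454.0, 403.0, 13.0], [455.0, 401.0, 13.0]]
side 1 [[510.0, 406.0, 12.0], [508.0, 414.0, 13.0], [510.0, 407.0, 13.0], [508.0, 415.0, 13.0]]
[482.  403.7 -29.8] 0.643943267269555 [0.9 0.  0.1]
side
side -1 [[466.0, 408.0, 11.0], [474.0, 402.0, 11.0], [453.0, 407.0, 16.0], [457.0, 394.0, 17.0]]
side 1 [[489.0, 405.0, 11.0], [509.0, 420.0, 18.0], [509.0, 420.0, 20.0], [520.0, 417.0, 21.0]]
[482.3 404.  -29.2] 0.6447791522941613 [ 0.  -0.6 -0.4]
```

View pics/m2.png

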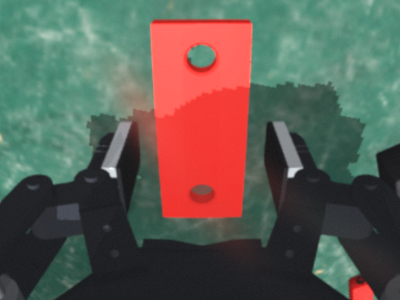

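The pads straddle the red shim symmetrically, at crop (120,150) and (282,150), with tips about 16 mm up. Going 15 mm further down and gripping.

Call:
jog_arm([
  [0,0,-0.006,0,0,0,0.055],
  [0,0,-0.012,0,0,0,0.055],
  [0,0,-0.015,0,0,0,0.055],
  [0,0,-0.015,0,0,0,0.055],
  [0,0,-0.015,0,0,0,0.0],
  [0,0,-0.015,0,0,0,0.0],
  [0,0,-0.015,0,0,0,0.0],
  [0,0,-0.015,0,0,0,0.0],
  [0,0,-0.015,0,0,0,0.0],
])

```text
t: 4.42
eef_pos: [483.8, 405.5, -40.5]
tool_rot: [0.631, 0.776, 0.002, -0.0]
contact_force: [-3.2, -2.3, 21.8]
finger_gap: 0.45
grasp_force: 66.8
```

Gripped (gap 0.45, 67 N), with the tips just touching the bench. Lifting.

Call:
jog_arm([
  [0,0,0.02,0,0,0,0.0],
  [0,0,0.06,0,0,0,0.0],
  [0,0,0.1,0,0,0,0.0],
  [0,0,0.14,0,0,0,0.0],
  [0,0,0.18,0,0,0,0.0],
  [0,0,0.19,0,0,0,0.0],
  [0,0,0.19,0,0,0,0.0],
  [0,0,0.19,0,0,0,0.0],
])

```text
t: 5.08
eef_pos: [481.7, 403.8, 145.3]
tool_rot: [0.631, 0.776, -0.0, -0.0]
contact_force: [-0.2, -0.4, -1.4]
finger_gap: 0.449
grasp_force: 61.4
```

Call:
jog_arm([
  [0,-0.04,0,0,0,-0.01,0],
  [0,-0.08,0,0,0,-0.02,0],
  [0,-0.12,0,0,0,-0.03,0],
  [0,-0.16,0,0,0,-0.04,0],
  [0,-0.2,0,0,0,-0.05,0],
  [0,-0.24,0,0,0,-0.06,0],
  [0,-0.28,0,0,0,-0.07,0],
  [0,-0.32,0,0,0,-0.08,0],
  [0.001,-0.36,0,0,0,-0.09,0],
  [0.001,-0.4,0,0,0,-0.1,0],
  [0.002,-0.44,0,0,0,-0.11,0],
  [0.002,-0.48,0,0,0,-0.12,0],
  [0.003,-0.52,0,0,0,-0.13,0],
  [0.003,-0.56,0,0,0,-0.14,0],
  [0.004,-0.6,0,0,0,-0.15,0],
  [0.004,-0.64,0,0,0,-0.16,0],
  [0.005,-0.68,0,0,0,-0.17,0],
  [0.005,-0.72,0,0,0,-0.178,0],
  [0.005,-0.745,0,0,0,-0.178,0],
  [0.005,-0.745,0,0,0,-0.178,0],
])

```text
t: 6.75
eef_pos: [483.6, -347.4, 143.3]
tool_rot: [0.7, 0.714, -0.003, -0.001]
contact_force: [-0.1, 0.1, -0.3]
finger_gap: 0.444
grasp_force: 61.4
```

Call:
jog_arm([
  [0,0,0,0,0,0,0],
  [0,0,0,0,0,0,0],
  [0,0,0,0,0,0,0],
  [0,0,0,0,0,0,0],
])

```text
t: 7.08
eef_pos: [487.5, -338.9, 145.2]
tool_rot: [0.696, 0.718, 0.0, -0.001]
contact_force: [-0.7, -0.2, -1.0]
finger_gap: 0.445
grasp_force: 61.4
```

Run:
```python
from h import *
import pickle
c=env.capture("wrist"); save(c,"w2"); pickle.dump(c,open("w2.pkl","wb"))
s=env.sense(); print(s["t"],s["eef_pos"],s["tool_rot"],s["finger_gap"],s["contact_force"])
```

```text
7.1333 [ 487.58222915 -339.21408302  145.51742149] [ 6.96255191e-01  7.17794102e-01  2.41853831e-04 -5.26803761e-04] 0.44977493467255963 [ 0.33488673  0.1164709  -0.61417834]
```

View pics/w2.png

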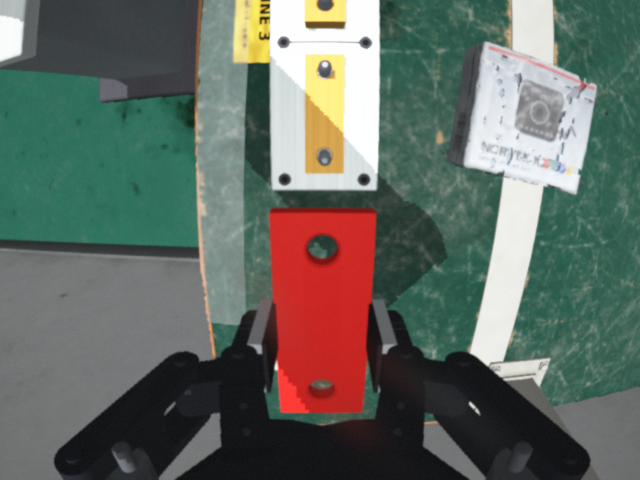

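The wrist view shows the held red shim with holes at (321,247) and (321,386). The short pack's pins are at about (325,68) and (325,156), with jig holes at (285,179) and (364,180).

Run:
```python
from h import *
import pickle
c=pickle.load(open("w2.pkl","rb")); W=fworld(c)
print("short",plate(c,(325,110),(13,90,40),(30,255,255),20))
# pin top from depth: points >50mm near pins
for nm,(u0,v0) in dict(P=(325,68),M=(325,156)).items():
    w=W[v0-14:v0+15,u0-14:u0+15].reshape(-1,3); w=w[(w[:,2]>35)&(w[:,2]<75)]
    print(nm,len(w),w[w[:,2]>48].mean(0).round(1) if len(w) else "", np.median(w[:,:2],0).round(1) if len(w) else "")
print("jig holes",fish(c,[(284.5,42),(365,42),(284.5,179.5),(364,180)],12).round(1).tolist())
zt=np.median(W[300:340,300:340,2]); print("shim top z",zt, [W[v,320,2].round(1) for v in (220,280,320,360)])
print("red",plate(c,(322,310),(0,120,40),(8,255,255),zt))
cv2.imwrite("pics/pins.png",np.hstack([cv2.resize(c["frame"][v-20:v+20,305:345],(400,400),interpolation=cv2.INTER_CUBIC) for v in(68,156)])[...,::-1])
```

```text
short ['rect', array([ 487.5, -250.3]), array([31.3, 97.9]), 1.4, 'hole', array([ 488.4, -286.2]), array([13.3, 15.9]), 'hole', array([ 486.6, -213.9]), array([13.7, 17.7])]
P 169 [ 486.2 -216.1   55.1] [ 486.1 -216.9]
M 160 [ 488.4 -284.5   55.3] [ 488.2 -284. ]
jig holes [[452.7, -189.2, 12.0], [519.5, -187.0, 12.0], [455.2, -307.7, 12.0], [523.5, -306.0, 12.0]]
shim top z 193.6651752274244 [np.float64(193.5), np.float64(193.7), np.float64(193.9), np.float64(192.7)]
red ['rect', array([ 487.4, -339.3]), array([ 42.3, 102. ]), 1.8, 'hole', array([ 488.8, -371.1]), array([10.2,  6.3]), 'hole', array([ 487.1, -303.5]), array([11.5, 10.2])]
```

View pics/pins.png

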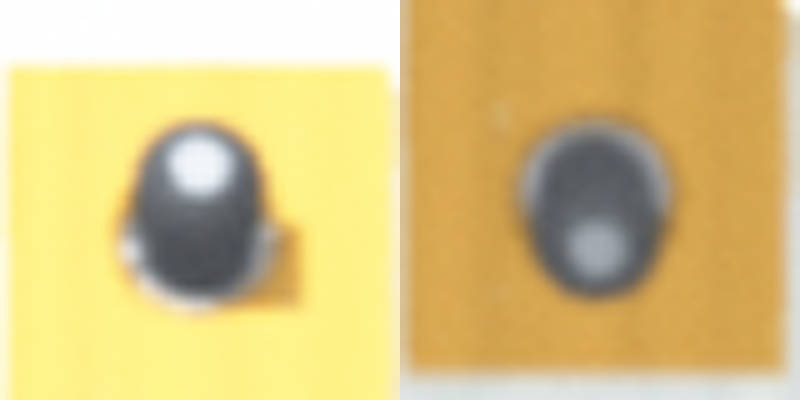

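Run:
```python
from h import *
import pickle
c=pickle.load(open("w2.pkl","rb"))
p=fish(c,[(324.3,63.9),(324.3,160.2)],59); print(p.round(1).tolist(),p.mean(0),np.linalg.norm(p[0]-p[1]))
```

```text
[[486.2, -215.2, 59.0], [488.4, -285.1, 59.0]] [ 487.28485854 -250.12297201   59.        ] 69.97954936550724
```

Pin centre is (487.3,−250.2) and the shim is at (487.4,−339.9), with matching yaw. Moving +89.5 mm in y and down to just above the tips.

Call:
jog_arm([
  [0,0.04,0,0,0,0,0],
  [0,0.08,0,0,0,0,0],
  [0,0.0895,0,0,0,0,0],
  [0,0.0895,-0.03,0,0,0,0],
  [0,0.0895,-0.06,0,0,0,0],
  [0,0.0895,-0.09,0,0,0,0],
  [0,0.0895,-0.11,0,0,0,0],
  [0,0.0895,-0.12,0,0,0,0],
  [0,0.0895,-0.12,0,0,0,0],
  [0,0.0895,-0.12,0,0,0,0],
  [0,0.0895,-0.12,0,0,0,0],
  [0,0.0895,-0.12,0,0,0,0],
])

```text
t: 8.13
eef_pos: [488.5, -252.0, 27.5]
tool_rot: [0.697, 0.717, 0.001, 0.001]
contact_force: [-0.5, -0.4, 0.5]
finger_gap: 0.446
grasp_force: 61.4
```

Run:
```python
from h import *
import pickle
c=env.capture("wrist"); pickle.dump(c,open("w3.pkl","wb"));save(c,"w3");W=fworld(c)
s=env.sense(); print(s["t"],s["eef_pos"],s["tool_rot"],s["contact_force"])
zt=np.median(W[300:340,300:340,2]); print(zt,plate(c,(322,310),(0,120,40),(8,255,255),zt))
a=cv2.resize(c["frame"][200:440,220:420],(500,600),interpolation=cv2.INTER_CUBIC); cv2.imwrite("pics/w3c.png",a[...,::-1])
```

```text
8.1833 [ 488.31823239 -251.93620926   27.36409264] [6.97117491e-01 7.16955376e-01 7.10148688e-04 1.29942760e-03] [ 0.04206189 -0.29960576 -0.48144189]
75.97689026652833 ['rect', array([ 488.7, -252.4]), array([ 40.9, 102.1]), 1.4, 'hole', array([ 489.5, -284.2]), array([10.2,  6.4]), 'hole', array([ 488. , -216.5]), array([12.2, 10.2])]
```

View pics/w3c.png

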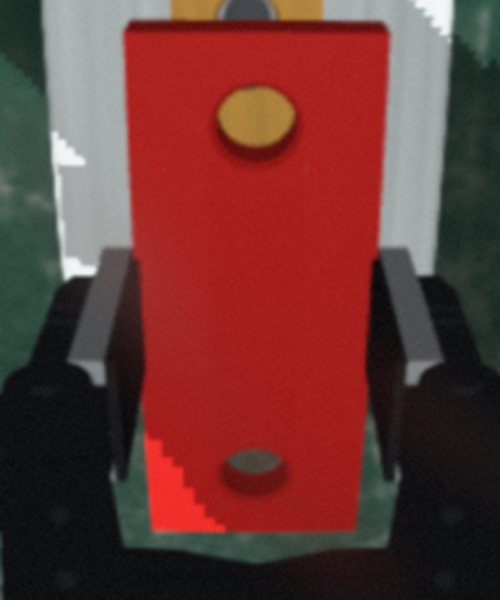

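Still above the tips. The tool has only now settled, and the shim is about 2.3 mm short in y and 1 mm over in x. The pack shows through the near hole (255,117), and the pin (247,10) is hidden by perspective. Correcting.

Call:
jog_arm([
  [-0.0008,0.0023,0,0,0,0.003,0],
  [-0.0008,0.0023,0,0,0,0.003,0],
  [-0.0008,0.0023,0,0,0,0.003,0],
  [-0.0008,0.0023,0,0,0,0.003,0],
  [-0.0008,0.0023,0,0,0,0.003,0],
  [-0.0008,0.0023,0,0,0,0.003,0],
])

```text
t: 8.68
eef_pos: [486.4, -249.2, 25.9]
tool_rot: [0.696, 0.718, 0.0, 0.0]
contact_force: [-0.4, 0.5, 0.1]
finger_gap: 0.445
grasp_force: 61.4
```

Run:
```python
from h import *
e=[]
for i in range(3):
    c=env.capture("wrist");W=fworld(c);s=env.sense();e.append(s["eef_pos"])
    zt=np.median(W[300:340,300:340,2]); print(zt,plate(c,(322,310),(0,120,40),(8,255,255),zt)[1:4],e[-1].round(1))
w=W[190:235,290:350].reshape(-1,3); w=w[(w[:,2]>46)&(w[:,2]<62)]; print(len(w), w.mean(0) if len(w) else "")
```

```text
74.4617345197251 [array([ 486.7, -249.6]), array([ 40.8, 102.1]), 1.5] [ 486.4 -249.2   25.9]
74.439217027908 [array([ 486.9, -249.6]), array([ 40.9, 102. ]), 1.7] [ 486.4 -249.2   25.9]
74.40967314672145 [array([ 486.8, -249.6]), array([ 41.3, 102. ]), 1.7] [ 486.4 -249.2   25.9]
1 [ 486.0080944  -213.21978359   60.2666186 ]
```

Call:
jog_arm([
  [0.0007,0,0,0,0,0,0],
  [0.0007,0,0,0,0,0,0],
  [0.0007,0,-0.004,0,0,0,0],
  [0.0007,0,-0.008,0,0,0,0],
  [0.0007,0,-0.011,0,0,0,0],
  [0.0007,0,-0.013,0,0,0,0],
  [0.0007,0,-0.013,0,0,0,0],
  [0.0007,0,-0.013,0,0,0,0],
])

```text
t: 9.5
eef_pos: [486.9, -249.2, 12.7]
tool_rot: [0.696, 0.718, -0.0, -0.0]
contact_force: [-0.2, -0.3, -1.2]
finger_gap: 0.447
grasp_force: 61.4
```

Call:
jog_arm([
  [0,0,-0.004,0,0,0,0],
  [0,0,-0.008,0,0,0,0],
  [0,0,-0.01,0,0,0,0],
  [0,0,-0.01,0,0,0,0],
  [0,0,-0.01,0,0,0,0],
])

```text
t: 9.92
eef_pos: [487.0, -249.1, 2.7]
tool_rot: [0.696, 0.718, -0.0, -0.0]
contact_force: [0.2, -0.5, -0.3]
finger_gap: 0.449
grasp_force: 61.4
```

Call:
jog_arm([
  [0,0,-0.005,0,0,0,0],
  [0,0,-0.01,0,0,0,0],
  [0,0,-0.015,0,0,0,0],
  [0,0,-0.019,0,0,0,0],
  [0,0,-0.021,0,0,0,0],
  [0,0,-0.022,0,0,0,0],
  [0,0,-0.022,0,0,0,0],
  [0,0,-0.022,0,0,0,0],
])

```text
t: 10.58
eef_pos: [487.2, -249.3, -19.0]
tool_rot: [0.696, 0.718, 0.0, 0.0]
contact_force: [0.5, 0.1, -1.5]
finger_gap: 0.443
grasp_force: 61.4
```

Call:
jog_arm([
  [0,0,-0.0015,0,0,0,0],
  [0,0,-0.003,0,0,0,0],
  [0,0,-0.003,0,0,0,0],
  [0,0,-0.003,0,0,0,0],
])

```text
t: 10.92
eef_pos: [487.5, -249.4, -20.5]
tool_rot: [0.696, 0.718, 0.001, 0.0]
contact_force: [-3.6, 1.1, 11.1]
finger_gap: 0.443
grasp_force: 62.7
```

Seated with 11 N contact. Releasing and rising.

Call:
jog_arm([
  [0,0,0.002,0,0,0,0.06],
  [0,0,0.002,0,0,0,0.06],
  [0,0,0.002,0,0,0,0.06],
  [0,0,0.002,0,0,0,0.06],
  [0,0,0.02,0,0,0,0.06],
  [0,0,0.05,0,0,0,0.06],
  [0,0,0.09,0,0,0,0.06],
  [0,0,0.13,0,0,0,0.06],
  [0,0,0.168,0,0,0,0.06],
  [0,0,0.168,0,0,0,0.06],
  [0,0,0.168,0,0,0,0.06],
  [0,0,0.168,0,0,0,0.06],
])

```text
t: 11.92
eef_pos: [486.6, -248.6, 145.3]
tool_rot: [0.696, 0.718, 0.0, -0.001]
contact_force: [-1.1, 0.7, -0.8]
finger_gap: 0.701
grasp_force: 0.0
```

Run:
```python
from h import *
c=env.capture("wrist");W=fworld(c);s=env.sense();print(s["t"],s["eef_pos"],s["finger_gap"])
S=env.capture("scene"); w=world(S)
for nm,C,X in(("wrist",c,W),("scene",S,w)):
    hsv=cv2.cvtColor(C["frame"],cv2.COLOR_RGB2HSV); m=(cv2.inRange(hsv,(0,130,40),(8,255,255))>0)&(abs(X[...,0]-487)<40)&(abs(X[...,1]+250)<70)
    q=X[m]; 
    if len(q)<30: print(nm,len(q));continue
    q=q[abs(q[:,2]-np.median(q[:,2]))<3]; A=np.c_[q[:,:2]-q[:,:2].mean(0),np.ones(len(q))]
    print(nm,len(q),q.mean(0).round(1),"fit",np.linalg.lstsq(A,q[:,2],rcond=None)[0].round(4),cv2.minAreaRect(q[:,:2].astype(np.float32)))
```

```text
11.9667 [ 486.13600801 -248.42784084  144.54166133] 0.7067589520123976
wrist 4744 [ 488.2 -246.8   28. ] fit [1.80000e-03 1.20000e-03 2.80417e+01] ((488.319580078125, -250.3818359375), (39.1075325012207, 100.0526351928711), 1.5457847118377686)
scene 964 [ 482.8 -255.5   27.7] fit [6.1000e-03 1.4000e-03 2.7657e+01] ((485.919921875, -251.5536346435547), (42.95332717895508, 100.69840240478516), 0.5772062540054321)
```

Red is seated: top at 28.0 mm, flat, centred. Now over towards the steel shim.

Call:
jog_arm([
  [0,0.04,0,0,0,0.012,0.068],
  [-0.001,0.08,0,0,0,0.024,0.068],
  [-0.002,0.12,0,0,0,0.036,0.068],
  [-0.003,0.16,0,0,0,0.048,0.068],
  [-0.004,0.2,0,0,0,0.06,0.068],
  [-0.005,0.24,0,0,0,0.072,0.068],
  [-0.006,0.28,0,0,0,0.084,0.068],
  [-0.007,0.32,0,0,0,0.096,0.068],
  [-0.008,0.36,0,0,0,0.108,0.068],
  [-0.0085,0.4,0,0,0,0.12,0.068],
  [-0.0085,0.43,0,0,0,0.129,0.068],
  [-0.0085,0.43,0,0,0,0.129,0.068],
  [-0.0085,0.43,0,0,0,0.129,0.068],
  [-0.0085,0.43,0,0,0,0.129,0.068],
  [-0.0085,0.43,0,0,0,0.129,0.068],
  [-0.0085,0.43,0,0,0,0.129,0.068],
])

```text
t: 13.35
eef_pos: [478.6, 179.0, 145.5]
tool_rot: [0.649, 0.76, -0.001, -0.0]
contact_force: [-0.4, 0.5, 0.0]
finger_gap: 0.793
grasp_force: 0.0
```

Run:
```python
from h import *
c=env.capture("wrist");W=fworld(c);s=env.sense();print(s["t"],s["eef_pos"],s["tool_rot"],s["finger_gap"])
save(c,"w4")
hsv=cv2.cvtColor(c["frame"],cv2.COLOR_RGB2HSV)
m=(abs(W[...,2]-8)<2.5)&(abs(W[...,0]-478)<50)&(abs(W[...,1]-258)<75)&(hsv[...,1]<70)
v,u=np.where(m); u0,v0=int(np.median(u)),int(np.median(v)); print(u0,v0,hsv[v0,u0],len(u))
q=W[m]; print(q.mean(0),cv2.minAreaRect(q[:,:2].astype(np.float32)))
print(plate(c,(u0,v0),(85,0,60),(130,70,255),8))
```

```text
13.4 [478.70915707 179.28286876 145.72391068] [ 6.49350442e-01  7.60489269e-01 -2.74389164e-04 -6.19192301e-06] 0.7963739361641184
335 126 [103   7 250] 6122
[478.66088136 257.47870471   8.10890068] ((478.85882568359375, 257.2713623046875), (48.56172180175781, 99.38530731201172), 9.052844047546387)
['rect', array([478.9, 256.9]), array([ 50. , 101.7]), 9.4, 'hole', array([484.1, 222.8]), array([12.2, 11.9]), 'hole', array([473.6, 291.1]), array([12. , 11.7])]
```

Call:
jog_arm([
  [0,0.04,0,0,0,0.003,0.066],
  [0,0.076,0,0,0,0.003,0.066],
  [0,0.076,-0.04,0,0,0.003,0.066],
  [0,0.076,-0.08,0,0,0.003,0.066],
  [0,0.076,-0.12,0,0,0.003,0.066],
  [0,0.076,-0.15,0,0,0.003,0.066],
  [0,0.076,-0.165,0,0,0.003,0.066],
  [0,0.076,-0.165,0,0,0.003,0.066],
  [0,0.076,-0.165,0,0,0.003,0.066],
  [0,0.076,-0.165,0,0,0.003,0.066],
])

```text
t: 14.23
eef_pos: [479.9, 256.9, -17.8]
tool_rot: [0.648, 0.762, 0.001, 0.0]
contact_force: [-0.2, 0.2, 0.8]
finger_gap: 0.773
grasp_force: 0.0
```

Call:
jog_arm([
  [0,0,-0.008,0,0,0,0.066],
  [0,0,-0.016,0,0,0,0.066],
  [0,0,-0.021,0,0,0,0.066],
  [0,0,-0.021,0,0,0,0.066],
  [0,0,-0.021,0,0,0,0.066],
  [0,0,-0.021,0,0,0,0],
  [0,0,-0.021,0,0,0,0],
  [0,0,-0.021,0,0,0,0],
  [0,0,-0.021,0,0,0,0],
  [0,0,-0.021,0,0,0,0],
], grip_force=90)

```text
t: 15.07
eef_pos: [478.9, 257.0, -39.1]
tool_rot: [0.647, 0.762, 0.0, -0.0]
contact_force: [-0.4, -0.4, 5.8]
finger_gap: 0.525
grasp_force: 90.8
```

Gripped at 91 N. Lifting and carrying over.

Call:
jog_arm([
  [0,0,0.02,0,0,0,0.0],
  [0,0,0.06,0,0,0,0.0],
  [0,0,0.1,0,0,0,0.0],
  [0,0,0.14,0,0,0,0.0],
  [0,0,0.18,0,0,0,0.0],
  [0,0,0.187,0,0,0,0.0],
  [0,0,0.187,0,0,0,0.0],
  [0,0,0.187,0,0,0,0.0],
])

```text
t: 15.73
eef_pos: [477.9, 256.6, 146.5]
tool_rot: [0.647, 0.762, -0.0, -0.0]
contact_force: [-1.1, 0.1, -2.3]
finger_gap: 0.519
grasp_force: 92.9
```

Call:
jog_arm([
  [0,-0.04,0,0,0,-0.012,0],
  [0.001,-0.08,0,0,0,-0.024,0],
  [0.002,-0.12,0,0,0,-0.036,0],
  [0.003,-0.16,0,0,0,-0.048,0],
  [0.004,-0.2,0,0,0,-0.06,0],
  [0.005,-0.24,0,0,0,-0.072,0],
  [0.006,-0.28,0,0,0,-0.084,0],
  [0.007,-0.32,0,0,0,-0.096,0],
  [0.008,-0.36,0,0,0,-0.108,0],
  [0.0085,-0.4,0,0,0,-0.12,0],
  [0.0085,-0.44,0,0,0,-0.13,0],
  [0.0086,-0.48,0,0,0,-0.13,0],
  [0.0086,-0.5067,0,0,0,-0.13,0],
  [0.0086,-0.5067,0,0,0,-0.13,0],
  [0.0086,-0.5067,0,0,0,-0.13,0],
  [0.0086,-0.5067,0,0,0,-0.13,0],
  [0.0086,-0.5067,0,0,0,-0.13,0],
  [0.0086,-0.5067,0,0,0,-0.13,0],
])

```text
t: 17.23
eef_pos: [487.2, -247.9, 146.1]
tool_rot: [0.694, 0.72, -0.0, -0.001]
contact_force: [1.4, 0.7, -0.6]
finger_gap: 0.522
grasp_force: 92.9
```

Call:
jog_arm([
  [0,0,-0.03,0,0,0,0],
  [0,0,-0.06,0,0,0,0],
  [0,0,-0.09,0,0,0,0],
  [0,0,-0.112,0,0,0,0],
  [0,0,-0.118,0,0,0,0],
  [0,0,-0.118,0,0,0,0],
  [0,0,-0.118,0,0,0,0],
  [0,0,-0.118,0,0,0,0],
  [0,0,-0.118,0,0,0,0],
  [0,0,-0.118,0,0,0,0],
  [0,0,-0.118,0,0,0,0],
])

```text
t: 18.15
eef_pos: [487.9, -250.1, 29.9]
tool_rot: [0.695, 0.719, 0.001, 0.001]
contact_force: [0.4, 0.3, -0.8]
finger_gap: 0.527
grasp_force: 92.8
```

Run:
```python
from h import *
c=env.capture("wrist");W=fworld(c);s=env.sense();print(s["t"],s["eef_pos"],s["tool_rot"],s["finger_gap"]); save(c,"w5")
hsv=cv2.cvtColor(c["frame"],cv2.COLOR_RGB2HSV); print(hsv[310,322])
zt=np.median(W[290:340,300:340,2]); m=(abs(W[...,2]-zt)<2.5)&(abs(W[...,0]-487)<50)&(abs(W[...,1]+250)<60)
print(zt,m.sum()); n,l=cv2.connectedComponents(m.astype(np.uint8)); k=l==l[310,322]; print(cv2.minAreaRect(W[k][:,:2].astype(np.float32)))
print(plate(c,(322,310),(85,0,30),(130,90,255),zt))
```

```text
18.2 [ 487.65863608 -250.02770629   29.63594088] [6.95313736e-01 7.18706007e-01 3.80959059e-04 5.82364392e-04] 0.5222807021331166
[106  23 143]
76.97190162190583 21700
((488.2165222167969, -250.21890258789062), (57.6569938659668, 101.39714050292969), 1.4887114763259888)
['rect', array([ 484.6, -210.3]), array([ 79.3, 183.5]), 6.4, 'hole', array([ 489. , -280.9]), array([10.2,  6.3]), 'hole', array([ 487.2, -213.7]), array([13.1, 10.7]), 'hole', array([ 486.6, -194. ]), array([31.2, 11. ]), 'hole', array([ 462.4, -182.3]), array([3.7, 3.7]), 'hole', array([ 505.5, -159.8]), array([0.8, 3.3]), 'hole', array([ 505.6, -142. ]), array([1.5, 3.4]), 'hole', array([ 508.5, -127.8]), array([1.5, 3.6])]
```

Aligned within a few tenths of a millimetre. Threading down.

Call:
jog_arm([
  [0,-0.0003,0,0,0,0,0],
  [0,-0.0003,-0.005,0,0,0,0],
  [0,-0.0003,-0.009,0,0,0,0],
  [0,-0.0003,-0.012,0,0,0,0],
  [0,-0.0003,-0.015,0,0,0,0],
  [0,-0.0003,-0.015,0,0,0,0],
  [0,-0.0003,-0.015,0,0,0,0],
  [0,-0.0003,-0.015,0,0,0,0],
])

```text
t: 18.87
eef_pos: [487.2, -250.3, 13.9]
tool_rot: [0.695, 0.719, -0.0, 0.0]
contact_force: [-0.3, 0.2, -1.5]
finger_gap: 0.524
grasp_force: 92.9
```

Call:
jog_arm([
  [0,0,-0.004,0,0,0,0],
  [0,0,-0.008,0,0,0,0],
  [0,0,-0.01,0,0,0,0],
  [0,0,-0.01,0,0,0,0],
  [0,0,-0.01,0,0,0,0],
])

```text
t: 19.28
eef_pos: [487.0, -250.1, 3.7]
tool_rot: [0.695, 0.719, -0.0, -0.0]
contact_force: [-0.7, -0.5, -1.1]
finger_gap: 0.523
grasp_force: 92.9
```

Call:
jog_arm([
  [0,0,-0.005,0,0,0,0],
  [0,0,-0.01,0,0,0,0],
  [0,0,-0.013,0,0,0,0],
  [0,0,-0.015,0,0,0,0],
  [0,0,-0.016,0,0,0,0],
  [0,0,-0.016,0,0,0,0],
  [0,0,-0.016,0,0,0,0],
])

```text
t: 19.87
eef_pos: [486.9, -249.9, -11.1]
tool_rot: [0.695, 0.719, 0.0, -0.001]
contact_force: [-2.9, 2.0, 9.7]
finger_gap: 0.524
grasp_force: 94.2
```

Contact at 9.7 N at the expected height. Releasing and rising.

Call:
jog_arm([
  [0,0,0.001,0,0,0,0.068],
  [0,0,0.001,0,0,0,0.068],
  [0,0,0.001,0,0,0,0.068],
  [0,0,0.001,0,0,0,0.068],
  [0,0,0.02,0,0,0,0.068],
  [0,0,0.05,0,0,0,0.068],
  [0,0,0.09,0,0,0,0.068],
  [0,0,0.13,0,0,0,0.068],
  [0,0,0.15,0,0,0,0.068],
  [0,0,0.15,0,0,0,0.068],
  [0,0,0.15,0,0,0,0.068],
  [0,0,0.15,0,0,0,0.068],
])

```text
t: 20.87
eef_pos: [486.5, -249.5, 136.9]
tool_rot: [0.695, 0.719, -0.0, -0.001]
contact_force: [0.2, -0.0, 0.1]
finger_gap: 0.799
grasp_force: 0.0
```

Run:
```python
from h import *
c=env.capture("wrist");W=fworld(c);s=env.sense();print(s["t"],s["eef_pos"],s["finger_gap"],s["contact_force"])
m=(abs(W[...,2]-36)<4)&(abs(W[...,0]-487)<35)&(abs(W[...,1]+250)<56); q=W[m]
A=np.c_[q[:,:2]-q[:,:2].mean(0),np.ones(len(q))]; print(len(q),np.median(q,0),np.linalg.lstsq(A,q[:,2],rcond=None)[0].round(4),cv2.minAreaRect(q[:,:2].astype(np.float32)))
m=(abs(W[...,2]-36)<4)&(abs(W[...,0]-483)<25)&(abs(W[...,1]+126)<56);print("tall",np.median(W[m],0),cv2.minAreaRect(W[m][:,:2].astype(np.float32)))
S=env.capture("scene"); cv2.imwrite("pics/end.png",cv2.resize(S["frame"][200:430,230:500],None,fx=2.2,fy=2.2)[...,::-1])
```

```text
20.9167 [ 486.20057163 -249.44124333  136.45647246] 0.7967578547281546 [-0.57253541 -0.78552581  0.597597  ]
6828 [ 487.86642886 -246.11324999   36.04598699] [ 1.10000e-03 -3.00000e-04  3.60286e+01] ((487.984130859375, -249.9123077392578), (47.970664978027344, 100.43356323242188), 1.6436070203781128)
tall [ 483.99011121 -127.76740394   36.15501616] ((483.82440185546875, -126.21092224121094), (32.68352508544922, 99.53742218017578), 1.4962003231048584)
```

View pics/end.png

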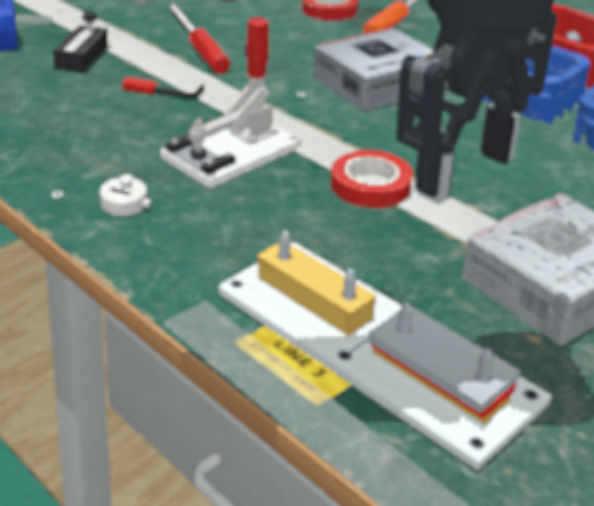

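The stack of brass, red and steel sits flat at (445,360) with its top at 36.0 mm, level with the tall pack (315,285). The counter, tape and clamp are undisturbed and the gripper is clear.

```bash
python3 -c "
from rig import env
print(env.hand_in())"
```

```text
the job is handed in; nothing more can be done
None
```

I handed the job in at about 21 s: the red shim and then the steel shim are threaded on the short pack's pins, flat and level with the tall pack (both tops measured at about 36 mm), with the gripper clear; the hand-in gave no verdict.

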